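# Tare the dial scale with a jar on its pan

## Task

Set the sample jar upright in the middle of the scale's pan and let go of it; then, without using excessive force on the scale, turn the dial's bezel round by its finger lugs until the zero mark stands exactly under the pointer. Leave the jar on the pan, and leave the beaker, the petri dish and the small bottle where they stand.

Things in the scene. Friction and masses are not known exactly. Their poses are not given: they have to be found in the camera images.
- jar_center (a point): Sample jar, 59 mm in diameter and 65 mm tall, with a ribbed screw lid (59 mm across, the upper part of the jar). It may be grasped across lid or body. The point is the jar's centre, 32.5 mm above its underside; z up. It weighs about 0.2 to 0.45 kg (it differs each time). It stands to the left or to the right of the scale.
- scale: Grey bench dial scale, fixed to the worktop, 280 mm long (its x, from -150 to 130 mm), 150 mm wide, origin on the worktop under it, z up. The round dial is on the sloping front part (-x, towards the robot), the round weighing pan at the rear (+x).
- pan_top (a point): Middle of the upper face of the steel weighing pan (100 mm diameter, 3 mm raised rim; 105 mm above the worktop when empty). The pan is sprung: a load sinks it straight down, about 12 mm for 0.3 kg (245 N/m), 21 mm at most.
- dial: Fixed frame of the round dial, which slopes 15 degrees down towards the robot. Origin on the dial's axis, on its base; z along the axis, out of the dial; x up the slope (12 o'clock), y to the left (9 o'clock).
- bow_mid (a point): Middle of the fixed guard bow, an 8 mm round bar that spans the dial from 12 to 6 o'clock, 44 mm above the dial's origin: along the dial's x from -66 to 66 mm, underside at z = 40 mm, upright posts at both ends. Lugs pass under it, fingers do not: a finger can push a lug only within the left or the right half, then must go on with another lug.
- bezel (a joint): Turn of the bezel, rad, clockwise as seen from above; at 0 its zero mark is at 12 o'clock. An aluminium ring, radius 46 to 58 mm, top at z = 12 mm in the dial frame; it carries the white dial plate (36 divisions) and a clear cover lower than the ring. It turns both ways with a drag of 0.12 N m and stays where left. The scale reads zero when this equals pointer (give or take full turns).
- pointer (a joint): Turn of the dark pointer under the clear cover, rad, clockwise from 12 o'clock as seen from above; 0 with the pan empty, 125 rad per metre of pan sinking (about 1.5 rad for 0.3 kg). It cannot be touched; it is still about 1 s after loading.
- zero_mark (a point): Point on the zero mark (a broad black bar, 5 mm wide, the only broad one on the dial plate, repeated on the ring beside it), 42 mm from the dial's axis, z = 5 mm in the dial frame; it turns with the bezel.
- pointer_tip (a point): Tip of the pointer, 42 mm from the dial's axis, z = 5 mm in the dial frame.
- lug_a (a point): First of three equal upright finger lugs on the bezel ring: 12 mm radially, 8 mm thick along the ring, from z = 11 to 34 mm in the dial frame. The point is its middle, 51 mm from the axis. This one is 60 degrees clockwise of the zero mark.
- lug_b (a point): Second lug, as lug_a, 180 degrees from the zero mark.
- lug_c (a point): Third lug, as lug_a, 60 degrees anticlockwise of the zero mark.
- beaker_center (a point): Bystander: plastic beaker, 77 mm across and 92 mm tall; the point is its centre, 46 mm up. It stands on the side of the scale opposite to the jar.
- petri: Bystander: petri dish, 61 mm in diameter, 15 mm tall, origin under its middle, behind and right of the scale.
- drop_bottle: Bystander: small screw-cap bottle, 40 mm in diameter, 78 mm tall, origin under its middle, behind and left of the scale.
There are look-alikes about, which are no part of the job. What is shaped like the part that bears jar_center but pink, purple or red is not meant.

How it is judged:
By the outcome, as a careful person would: the job done as asked, in the order asked, and still so for the second after the job is handed in, with the robot touching nothing.
It also fails if it takes over 69 s, if anything falls off the work surface, if the arm or the gripper's body presses on something with over 40 N, if the wrist force passes 120 N, or if a joint passes its speed limit or range.

## Robot

A 6-joint arm with a two-finger parallel gripper is mounted at the origin on a cart in front of the work surface, level with it; the furniture and walls round the work are solid. World frame = base frame: x ahead of the robot, y to its left, z up, the work surface at z = 0. Lengths are in m, angles in rad, forces in N, time in s.
With the tool pointing down it reaches from about 0.3 to 0.875 m from the base axis. Payload 4.2 kg.
Tool frame: the origin (TCP) lies on the front face of the gripper's body, between the roots of the fingers; the fingertips stand 73 mm ahead of it and the grasp point (between the pads) lies 54 mm ahead of it; z points along the fingers, y is the line along which they close (so a half turn about z gives the same grasp; the last joint's range is limited). The gripper opens to 85 mm and grips with 20 to 120 N. Pads are 22 mm wide; open, the fingers measure 114 mm over their backs; the gripper's body (76 mm by 85 mm) begins 54 mm behind the grasp point. The pads swing forward as they close: fully open they stand 13 mm farther back than shut.
Start: joints at [1.155, 0.32, 1.565, -0, 1.257, -0.02], TCP at [0.222, 0.531, 0.304] pointing down, gripper open.
Joint ranges: [-3.11, 3.11], [-0.84, 2.01], [0.21, 2.61], [-1.34, 4.49], [0.05, 2.63], [-2.56, 2.56]. Speed limits (rad/s): [2.57, 2.57, 3.14, 3.14, 3.14, 3.14].

## Interface

Orientations are given as a unit quaternion [x, y, z, w].
In Python, from cell import status, cams, workorder gives the robot as it stands.
- The arm moves only by the tool send_rows, never from a script. Its argument "moves" is a list of rows, each a list of 4 numbers: the shift along the world's x, y, z in mm, then the turn about the world's z in rad. In form: [[dx, dy, dz, twist], ...]. A call has 1 to 5 rows; each row shifts and turns the commanded pose from where the row before left it; what a row does not reach is not made up. A row lasts 1/10 s, in which the tool goes at most 50 mm and 8.59 degrees, less where a joint would pass 70% of its speed; a pose out of reach is approached as far as the arm can. A call with a gripper value outside its range is refused whole. "gripper" is the gripper command: -1 is fully open, 1 is shut, values between are in proportion, set as the call begins (left out, the last holds). The fingers move at their own pace and stop on an object; the grip force is fixed at half the most. Time passes only in rows, so rows that do not move let the fingers close. It gives the time, the measured TCP pose, the force, the opening and the grip force at its end, in the units of the state.
- status.read_state(): the state, without advancing time (a new reading comes with each control period).
- cams.capture(name): name is "side" or "top" or "wrist"; returns the picture (480x640x3 uint8, red, green, blue); there is no depth.
- cams.get_calibration(name): a dict with "intrinsics" (3x3 intrinsics, pixels), "R" (3x3) and "t" (3): a world point X has camera coordinates R X + t. Camera axes: x right, y down, z forward; pixel columns grow to the right and rows downward; lengths in m; the calibration is good to about 2 mm. A picture is of the moment at which its call begins: read the wrist's pose just before it. get_calibration takes no time and is no camera call; for the wrist camera it gives the pose at the moment of the call.
- workorder.sign_off(): hands the job in; it is judged then, once.
The state is a dict: "clock": time; "joints": joint angles; "qd": joint speeds; "tau": joint torques, N m; "ee_pos": TCP position; "orientation": TCP orientation; "ft_force": force on the tool from outside, world axes, zero at the start; "ft_torque": the same for the moment, N m; "gripper_width": finger opening in m; "grasp_force": force on a finger pad.
Only numpy, scipy, OpenCV 4.12 (cv2) and the standard library are available. Lean on these libraries where they do the work, as an engineer would, in place of code of your own. Each camera call takes 0.05 s, during which the arm holds its last target. There are 200 camera calls.

## Working session

There is one attempt and no reset: what is moved stays moved. The work goes in short steps, Python scripts to look and compute and a tool call to move; the robot and the scene stay as the last step left them, time stands still between calls to the robot, and variables do not carry over. Pictures are saved under pics/ and viewed, at most 10 in all, crops included, and the job is handed in when it is done.

Besides the shell and the picture viewer there is one more tool, called as a command line: name --pt "numbers of a row" for each row, then --argument value for the rest. send_rows: Moves the arm, as the interface text tells. Its arguments: {"type":"object","properties":{"moves":{"type":"array","items":{"type":"array","items":{"type":"number"}}},"gripper":{"type":"number"}},"required":["moves"]}

```bash
ls; mkdir -p pics
python3 - <<'E'
from cell import status,cams
import cv2,numpy as np
s=status.read_state();print(s)
for n in ["top","side"]:
    im=cams.capture(n);cv2.imwrite(f"pics/{n}0.png",im[:,:,::-1])
    c=cams.get_calibration(n);print(n,c)
E
```

```text
pics
{'clock': 0.0, 'joints': array([ 1.15499301e+00,  3.20297370e-01,  1.56569380e+00, -3.93299215e-05,
        1.25742173e+00, -2.00511932e-02]), 'qd': array([-0.00110111,  0.00110159,  0.00042784,  0.00183554,  0.00021888,
        0.00014318]), 'tau': array([-2.89038318e-03, -4.15521526e+01, -2.34163910e+01, -1.76638391e-04,
        8.31653218e-03, -3.57729130e-05]), 'ee_pos': array([0.22155334, 0.53021253, 0.30307328]), 'orientation': array([ 1.96581241e-01,  9.80487117e-01, -8.92639012e-04, -1.78514801e-04]), 'ft_force': array([-1.26317234, -0.58947963,  0.35405493]), 'ft_torque': array([ 0.00303175, -0.03860273, -0.00453602]), 'grasp_force': 0.0, 'gripper_width': 0.08519905060791863}
top {'intrinsics': array([[597.37652441,   0.        , 329.0108496 ],
       [  0.        , 597.37652441, 242.12311058],
       [  0.        ,   0.        ,   1.        ]]), 'R': array([[-0.00155385, -0.99981299,  0.01927602],
       [-0.98451807, -0.00184913, -0.17527339],
       [ 0.17527625, -0.01924993, -0.98433108]]), 't': array([0.12139857, 0.5360663 , 1.04351087])}
side {'intrinsics': array([[524.29584103,   0.        , 319.82048051],
       [  0.        , 524.29584103, 242.03668695],
       [  0.        ,   0.        ,   1.        ]]), 'R': array([[-0.99975216,  0.0219832 ,  0.00351671],
       [ 0.01027779,  0.59587335, -0.80301265],
       [-0.0197483 , -0.80277748, -0.59595161]]), 't': array([5.36331870e-01, 5.14344472e-04, 1.12021936e+00])}
```

View pics/top0.png

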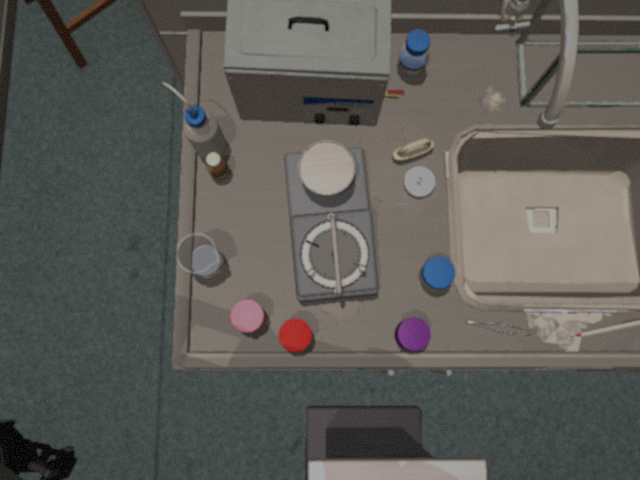

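View pics/side0.png

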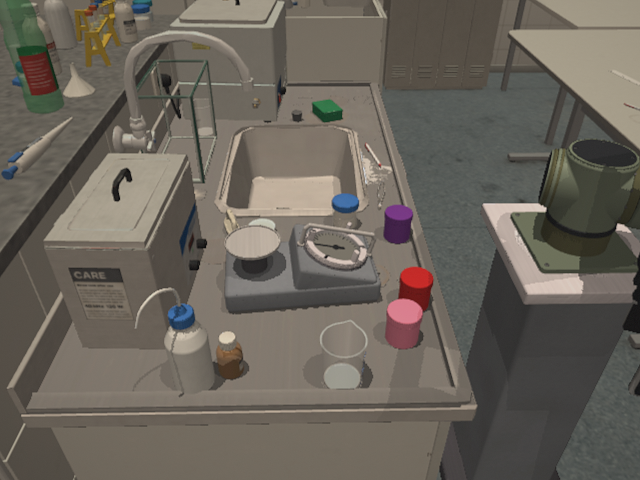

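The top view shows the blue-lidded jar at (438,273) right of the scale, the pan at (327,168), the dial at (335,253) with its bow running up from (341,292) to (333,213), and the beaker at left (205,260). The side view agrees; the red, pink and purple jars are look-alikes.

```bash
cat > h.py <<'E'
import cv2,numpy as np
from cell import status,cams
def ray(n,uv,z,c=None):
    c=c or cams.get_calibration(n);K,R,t=c["intrinsics"],c["R"],c["t"]
    d=R.T@np.linalg.solve(K,[uv[0],uv[1],1.]);o=-R.T@t
    return o+d*(z-o[2])/d[2]
def proj(n,X,c=None):
    c=c or cams.get_calibration(n);p=c["intrinsics"]@(c["R"]@np.asarray(X)+c["t"]);return p[:2]/p[2]
def blob(mask,near,r=60):
    m=mask.astype(np.uint8);n,l,s,ce=cv2.connectedComponentsWithStats(m)
    k=[i for i in range(1,n) if s[i,4]>30 and np.hypot(*(ce[i]-near))<r]
    k=max(k,key=lambda i:s[i,4]);cs,_=cv2.findContours((l==k).astype(np.uint8),0,1)
    return cv2.convexHull(max(cs,key=cv2.contourArea))
E
python3 - <<'E'
from h import *
im=cv2.imread("pics/top0.png");hsv=cv2.cvtColor(im,cv2.COLOR_BGR2HSV)
b=blob((hsv[...,0]>98)&(hsv[...,0]<125)&(hsv[...,1]>140),(438,273),15)
e=cv2.fitEllipse(b);print("jar",e,ray("top",e[0],.065))
print("pan/ring hsv",hsv[168,327],hsv[150,300],hsv[253,304],hsv[275,310])
w=(hsv[...,1]<60)&(hsv[...,2]>140)
for nm,ne,z in [("pan",(327,168),.105),("ring",(335,253),.075)]:
    try:
        e=cv2.fitEllipse(blob(w,ne,20));print(nm,e,ray("top",e[0],z))
    except Exception as x:print(nm,x)
cv2.imwrite("pics/c0.png",cv2.resize(im[130:310,270:470],None,fx=4,fy=4)[:600*2,:][:720,:].copy()[0:720][:, :800][:600+120][60:660])
E
```

```text
jar ((438.108154296875, 272.47100830078125), (30.706546783447266, 31.16354751586914), 155.4540252685547) [ 0.47811959 -0.07255365  0.065     ]
pan/ring hsv [ 18  28 165] [ 13  34 119] [ 40   4 172] [  9  27 125]
pan ((326.1705627441406, 167.68838500976562), (52.455780029296875, 54.690223693847656), 98.69273376464844) [0.65885705 0.12743009 0.105     ]
ring ((324.9288635253906, 254.71058654785156), (33.672698974609375, 79.7081298828125), 172.13877868652344) [0.50829375 0.12929646 0.075     ]
```

View pics/c0.png

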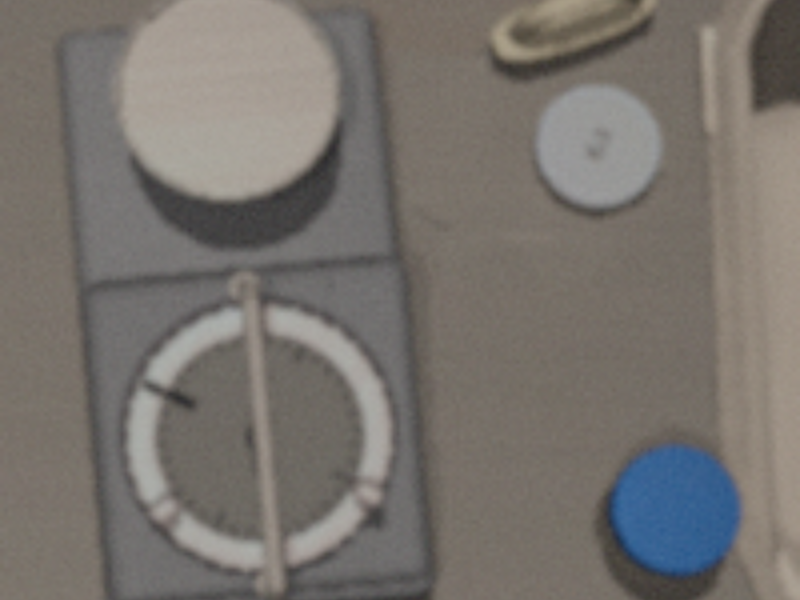

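The crop shows the zero mark at about 10 o'clock, near (312,242). Lug_a is close to the bow at 12 o'clock, lug_b is lower right and lug_c lower left. I'll move over the dial for a wrist view on the way to the jar.

send_rows --pt "23 -40 0 0.04" --pt "23 -40 0 0.04" --pt "23 -40 0 0.04" --pt "23 -40 0 0.04" --pt "23 -40 0 0.04" --gripper -1

```text
clock: 0.6
ee_pos: [0.3371, 0.3288, 0.3036]
orientation: [0.097, 0.995, -0.0, -0.0]
ft_force: [0.1, -0.1, 0.6]
gripper_width: 0.0857
grasp_force: 0.0
```

send_rows --pt "23 -40 0 0.04" --pt "23 -40 0 0.04" --pt "23 -40 0 0.04" --pt "23 -40 0 0.04" --pt "23 -40 0 0.04"

```text
clock: 1.1
ee_pos: [0.4521, 0.1287, 0.3038]
orientation: [-0.003, 1.0, 0.0, -0.0]
ft_force: [0.4, 1.0, -0.3]
gripper_width: 0.0854
grasp_force: 0.0
```

send_rows --pt "0 0 0 0" --pt "0 0 0 0" --pt "0 0 0 0"

```text
clock: 1.4
ee_pos: [0.4512, 0.1312, 0.3037]
orientation: [-0.002, 1.0, 0.0, -0.0]
ft_force: [-0.1, 0.3, 0.4]
gripper_width: 0.0854
grasp_force: 0.0
```

Run:
```python
from h import *
import pickle
s=status.read_state();print(s["clock"],s["ee_pos"],s["orientation"])
c=cams.get_calibration("wrist");im=cams.capture("wrist")[:,:,::-1];cv2.imwrite("pics/w1.png",im);pickle.dump(c,open("w1.pkl","wb"))
print(-c["R"].T@c["t"]);print(c)
```

```text
1.4 [0.4511569  0.1311573  0.30367352] [-2.29752929e-03  9.99997226e-01  1.84580447e-04 -4.85355886e-04]
[0.37543912 0.13064792 0.37389805]
{'intrinsics': array([[359.48087896,   0.        , 313.96787254],
       [  0.        , 359.48087896, 244.63693164],
       [  0.        ,   0.        ,   1.        ]]), 'R': array([[-4.12952572e-03,  9.99991422e-01, -3.21562065e-04],
       [ 9.55243207e-01,  4.03985218e-03,  2.95794008e-01],
       [ 2.95792770e-01,  9.14318986e-04, -9.55251695e-01]]), 't': array([-0.12897618, -0.46976027,  0.24599511])}
```

View pics/w1.png

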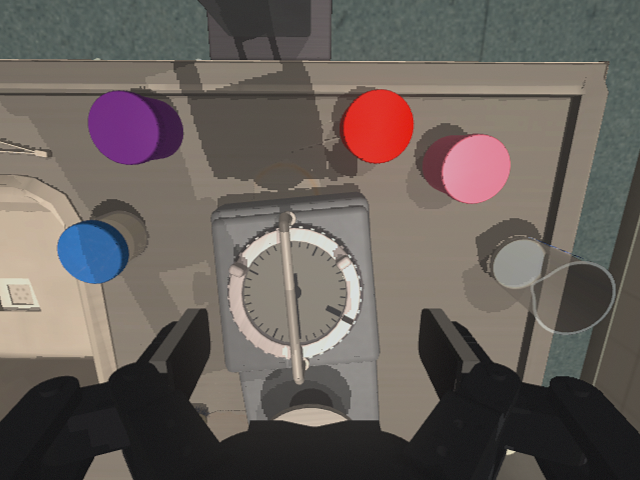

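Wrist view: the jar lid is at (93,252), the dial centre near (295,292), the zero mark at about (340,316), and lugs at (238,270), (343,262) and about (300,365). The bow runs from (289,216) to (299,378).

```bash
cat >> h.py <<'E'
def tri(obs):  # [(calib,uv)]
    A=[];b=[]
    for c,uv in obs:
        d=c["R"].T@np.linalg.solve(c["intrinsics"],[uv[0],uv[1],1.]);d/=np.linalg.norm(d)
        P=np.eye(3)-np.outer(d,d);A.append(P);b.append(P@(-c["R"].T@c["t"]))
    X=np.linalg.solve(sum(A),sum(b));return X
def ringfit(g,c,r0,r1,sign=-1):
    pts=[]
    g=cv2.GaussianBlur(g,(0,0),1).astype(float)
    for a in np.arange(0,2*np.pi,np.pi/90):
        r=np.arange(r0,r1,.25);u=c[0]+r*np.cos(a);v=c[1]+r*np.sin(a)
        p=cv2.remap(g.astype(np.float32),u.astype(np.float32)[None],v.astype(np.float32)[None],1)[0]
        k=np.argmax(sign*np.gradient(p));pts.append((u[k],v[k]))
    pts=np.float32(pts);keep=np.ones(len(pts),bool)
    for _ in range(4):
        e=cv2.fitEllipse(pts[keep]);q=pts-e[0];th=np.deg2rad(e[2])
        x=q[:,0]*np.cos(th)+q[:,1]*np.sin(th);y=-q[:,0]*np.sin(th)+q[:,1]*np.cos(th)
        d=np.abs(np.hypot(2*x/e[1][0],2*y/e[1][1])-1);keep=d<max(.02,1.5*np.median(d))
    return e,keep.sum()
E
python3 - <<'E'
from h import *
import pickle
ct=cams.get_calibration("top");cw=pickle.load(open("w1.pkl","rb"))
gt=cv2.imread("pics/top0.png",0);w=cv2.imread("pics/w1.png");gw=cv2.cvtColor(w,cv2.COLOR_BGR2GRAY)
et=ringfit(gt,(335,253.5),28,39);ew=ringfit(gw,(295,292),58,76);print(et,ew)
D=tri([(ct,et[0][0]),(cw,ew[0][0])]);print("ring centre",D,proj("",D,ct),proj("",D,cw))
ep=ringfit(gt,(327.5,168),22,34);print(ep,"pan",ray("top",ep[0][0],.105))
for a,b in [((331.2,215.5),(299,378)),((338.2,291),(289,216))]:
    X=tri([(ct,a),(cw,b)]);print("bow end",X,proj("",X,ct),proj("",X,cw))
hs=cv2.cvtColor(w,cv2.COLOR_BGR2HSV)
e=cv2.fitEllipse(blob((hs[...,0]>98)&(hs[...,0]<125)&(hs[...,1]>140),(93,252),25));print(e,ray("",e[0],.065,cw),tri([(cw,e[0]),(ct,(438.1,272.5))]))
E
```

```text
(((334.4359436035156, 253.72427368164062), (65.36566162109375, 65.65982818603516), 82.69442749023438), np.int64(165)) (((294.08154296875, 292.9410095214844), (130.1958465576172, 131.41754150390625), 124.64427947998047), np.int64(145))
ring centre [0.50815361 0.11331569 0.08750471] [334.16004265 253.69757102] [293.52639943 292.89192164]
(((326.6263122558594, 168.3938446044922), (52.438133239746094, 54.68819808959961), 89.06262969970703), np.int64(151)) pan [0.65756889 0.12662761 0.105     ]
bow end [0.56857875 0.11908304 0.1228053 ] [331.24897645 215.50200354] [299.10130503 378.00307418]
bow end [0.44608932 0.10695005 0.05778718] [337.38009914 290.77676008] [287.36908323 215.56224627]
((92.6414794921875, 251.3030242919922), (61.08958053588867, 70.73381805419922), 104.98881530761719) [ 0.47825097 -0.06931254  0.065     ] [ 0.47950216 -0.07341475  0.05913969]
```

send_rows --pt "5 -40 0 0" --pt "5 -40 0 0" --pt "5 -40 0 0" --pt "5 -40 0 0" --pt "6.5 -41 0 0"

```text
clock: 1.95
ee_pos: [0.478, -0.0703, 0.3041]
orientation: [-0.004, 1.0, 0.0, 0.0]
ft_force: [0.8, 0.8, 0.1]
gripper_width: 0.0853
grasp_force: 0.0
```

send_rows --pt "0 0 -20 0" --pt "0 0 -40 0" --pt "0 0 -40 0" --pt "0 0 -20 0" --pt "0 0 0 0"

```text
clock: 2.45
ee_pos: [0.4764, -0.0688, 0.1813]
orientation: [-0.003, 1.0, 0.001, -0.003]
ft_force: [-0.1, 0.6, 0.2]
gripper_width: 0.0855
grasp_force: 0.0
```

Run:
```python
from h import *
s=status.read_state();print(s["ee_pos"],s["orientation"],s["ft_force"])
c=cams.get_calibration("wrist");w=cams.capture("wrist")[:,:,::-1].copy();cv2.imwrite("pics/w2.png",w)
hs=cv2.cvtColor(w,cv2.COLOR_BGR2HSV)
X=proj("",[.478,-.071,.065],c);print(X)
b=blob((hs[...,0]>98)&(hs[...,0]<125)&(hs[...,1]>120),X,80);e=cv2.fitEllipse(b);print(e,b.reshape(-1,2).max(0),ray("",e[0],.065,c))
```

```text
[ 0.47638753 -0.0687722   0.18129985] [-3.22339470e-03  9.99988449e-01  7.25406389e-04 -3.49073292e-03] [-0.10708662  0.61589716  0.19976398]
[310.21251301 279.15034642]
((306.1507263183594, 279.23291015625), (100.0653076171875, 101.03567504882812), 80.63842010498047) [356 328] [ 0.47806264 -0.07327369  0.065     ]
```

send_rows --pt "1.5 -4 -20 0" --pt "0 0 -35 0" --pt "0 0 -20 0" --pt "0 0 -9 0" --pt "0 0 0 0"

```text
clock: 3.0
ee_pos: [0.4802, -0.074, 0.1003]
orientation: [-0.003, 1.0, 0.0, 0.0]
ft_force: [0.4, -0.1, -0.4]
gripper_width: 0.0849
grasp_force: 0.0
```

send_rows --pt "0 0 0 0" --pt "0 0 0 0" --pt "0 0 0 0" --pt "0 0 0 0" --pt "0 0 0 0" --gripper 1

```text
clock: 3.5
ee_pos: [0.4807, -0.0744, 0.1018]
orientation: [-0.002, 1.0, -0.0, 0.002]
ft_force: [-1.2, 1.4, 6.0]
gripper_width: 0.0575
grasp_force: 62.8
```

send_rows --pt "0 0 0 0" --pt "0 0 0 0" --pt "0 0 0 0" --pt "0 0 0 0" --pt "0 0 0 0"

```text
clock: 4.0
ee_pos: [0.4807, -0.0744, 0.1018]
orientation: [-0.002, 1.0, -0.0, 0.002]
ft_force: [-0.8, 0.9, 5.4]
gripper_width: 0.0579
grasp_force: 62.8
```

send_rows --pt "0 0 10 0" --pt "0 0 30 0" --pt "0 0 50 0" --pt "0 0 50 0" --pt "0 0 20 0"

```text
clock: 4.5
ee_pos: [0.4811, -0.0747, 0.2657]
orientation: [-0.002, 1.0, -0.001, 0.005]
ft_force: [0.8, -0.4, -2.8]
gripper_width: 0.0576
grasp_force: 65.1
```

send_rows --pt "0 0 0 0" --pt "0 0 0 0" --pt "0 0 0 0" --pt "0 0 0 0" --pt "0 0 0 0"

```text
clock: 5.0
ee_pos: [0.4792, -0.0744, 0.2586]
orientation: [-0.002, 1.0, 0.0, -0.001]
ft_force: [0.8, 0.4, -1.2]
gripper_width: 0.0576
grasp_force: 65.1
```

Run:
```python
from h import *
s=status.read_state();print(s["ee_pos"],s["orientation"],s["ft_force"])
c=cams.get_calibration("wrist");w=cams.capture("wrist")[:,:,::-1].copy();cv2.imwrite("pics/w3.png",w)
f=[]
for _ in range(4):
    t=cams.capture("top")[:,:,::-1].copy();f.append(status.read_state()["ft_force"])
print("F",np.mean(f,0))
hs=cv2.cvtColor(w,cv2.COLOR_BGR2HSV)
b=blob((hs[...,0]>98)&(hs[...,0]<125)&(hs[...,1]>120),(310,320),120);e=cv2.fitEllipse(b);print(e)
for dz in (-.035,-.03):print(ray("",e[0],s["ee_pos"][2]+dz,c)-s["ee_pos"])
hs=cv2.cvtColor(t,cv2.COLOR_BGR2HSV);cv2.imwrite("pics/top1.png",t)
```

```text
[ 0.4792416  -0.07436547  0.25858352] [-2.11799893e-03  9.99996660e-01  3.04055576e-04 -1.44959376e-03] [ 0.81669338  0.40102081 -1.20439419]
F [ 0.27781279  0.03232268 -2.76164642]
((315.86639404296875, 353.1031799316406), (147.59536743164062, 166.54676818847656), 74.4520263671875)
[-0.00479667  0.00038537 -0.035     ]
[-0.00815448  0.00034274 -0.03      ]
```

send_rows --pt "28 18 0 0" --pt "28 18 0 0" --pt "28 18 0 0" --pt "28 18 0 0" --pt "28 18 0 0"

```text
clock: 5.75
ee_pos: [0.6207, 0.0164, 0.2597]
orientation: [-0.002, 1.0, -0.0, -0.0]
ft_force: [-0.0, 0.7, -3.5]
gripper_width: 0.0578
grasp_force: 65.2
```

send_rows --pt "0 0 0 0" --pt "0 0 0 0" --pt "0 0 0 0" --pt "0 0 0 0"

```text
clock: 6.15
ee_pos: [0.6189, 0.015, 0.2601]
orientation: [-0.002, 1.0, -0.0, -0.0]
ft_force: [0.0, -0.0, -2.5]
gripper_width: 0.0575
grasp_force: 65.3
```

Run:
```python
from h import *
import pickle
s=status.read_state();print(s["ee_pos"],s["orientation"],s["ft_force"])
c=cams.get_calibration("wrist");w=cams.capture("wrist")[:,:,::-1].copy();cv2.imwrite("pics/w4.png",w);pickle.dump(c,open("w4.pkl","wb"))
p=proj("",[.6576,.1266,.105],c);print(p)
a=np.linspace(0,6.28,40)
print(ringfit(cv2.cvtColor(w,cv2.COLOR_BGR2GRAY),p,55,90))
```

```text
[0.61890254 0.01495887 0.26005552] [-1.75499543e-03  9.99998425e-01 -2.52791135e-05 -2.63766965e-04] [ 1.12369993e-03 -4.11432996e-02 -2.46219800e+00]
[475.42784936 306.56520946]
(((477.6191711425781, 306.13525390625), (117.6258544921875, 145.1294708251953), 64.66018676757812), np.int64(100))
```

View pics/w4.png

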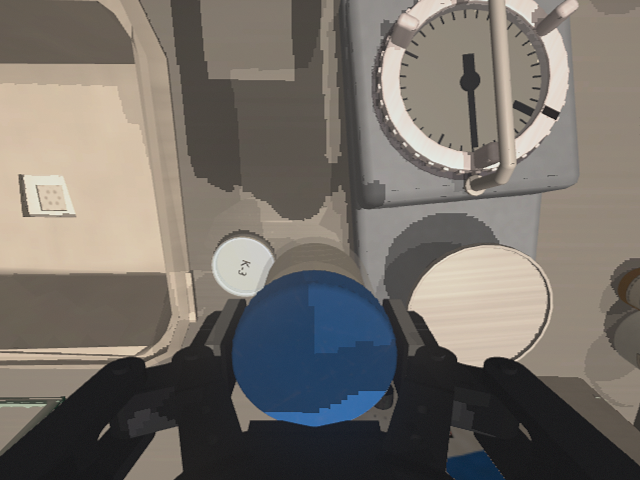

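Wrist view: the pan spans columns 408 to 552 with its top edge at row 245, so its centre is near (480,306). The jar is held upright, the pointer is at 12 o'clock, and the zero mark is at (535,110).

Run:
```python
from h import *
import pickle
from scipy.optimize import least_squares
c=pickle.load(open("w4.pkl","rb"));cw=pickle.load(open("w1.pkl","rb"));ct=cams.get_calibration("top")
a=np.linspace(0,6.283,361)
def ext(x,y,z=.105,r=.05):
    P=np.array([proj("",[x+r*np.cos(t),y+r*np.sin(t),z],c) for t in a]);return P[:,0].min(),P[:,0].max(),P[:,1].min()
f=lambda q:np.subtract(ext(*q),(408,552,245))
r=least_squares(f,[.6576,.1266],diff_step=1e-3);print("pan",r.x,r.fun)
g=cv2.imread("pics/w4.png",0)
e=ringfit(g,(472,85),86,106);print(e)
et=(334.4,253.7);ew=(294.1,292.9)
for obs in ([(ct,et),(c,e[0][0])],[(cw,ew),(c,e[0][0])],[(ct,et),(cw,ew),(c,e[0][0])]):print(tri(obs))
```

```text
pan [0.66296008 0.13010272] [-0.53097835  0.52218595  0.06220059]
(((473.6023864746094, 79.48580169677734), (182.33175659179688, 187.82919311523438), 82.49327850341797), np.int64(119))
[0.5097273  0.1135168  0.08443308]
[0.51033775 0.11405118 0.08373053]
[0.50971391 0.11357543 0.08423575]
```

send_rows --pt "14 37 0 0" --pt "15 38 0 0" --pt "15 37.5 0 0" --pt "0 0 0 0" --pt "0 0 0 0"

```text
clock: 6.7
ee_pos: [0.6634, 0.1284, 0.2597]
orientation: [-0.003, 1.0, -0.0, -0.0]
ft_force: [-1.1, -0.5, -3.6]
gripper_width: 0.0575
grasp_force: 65.7
```

send_rows --pt "0 0 -20 0" --pt "0 0 -20 0" --pt "0 0 -6 0" --pt "0 0 -3 0" --pt "0 0 0 0"

```text
clock: 7.2
ee_pos: [0.6638, 0.1273, 0.2115]
orientation: [-0.002, 1.0, 0.0, 0.0]
ft_force: [-0.1, -0.2, -2.1]
gripper_width: 0.0576
grasp_force: 65.7
```

send_rows --pt "0 0 -3 0" --pt "0 0 -3 0" --pt "0 0 0 0" --pt "0 0 0 0" --pt "0 0 0 0"

```text
clock: 7.7
ee_pos: [0.6638, 0.1281, 0.2052]
orientation: [-0.002, 1.0, 0.0, 0.0]
ft_force: [0.5, -0.0, -1.5]
gripper_width: 0.0579
grasp_force: 65.7
```

send_rows --pt "0 0 -3 0" --pt "0 0 -3 0" --pt "0 0 -2 0" --pt "0 0 0 0" --pt "0 0 0 0"

```text
clock: 8.2
ee_pos: [0.6639, 0.1281, 0.1971]
orientation: [-0.002, 1.0, 0.0, 0.0]
ft_force: [1.2, 0.9, 0.2]
gripper_width: 0.0572
grasp_force: 65.7
```

Run:
```python
from h import *
f=[]
for i in range(4):
    t=cams.capture("side");s=status.read_state();f.append(s["ft_force"][2])
print(np.mean(f),s["ee_pos"],s["clock"])
```

```text
-0.21577230427559774 [0.66382096 0.12813008 0.19714939] 8.4
```

Nearly all the weight is on the pan, so I'll release and rise clear.

send_rows --pt "0 0 0 0" --pt "0 0 0 0" --pt "0 0 0 0" --pt "0 0 0 0" --pt "0 0 0 0" --gripper -1

```text
clock: 8.9
ee_pos: [0.6637, 0.128, 0.197]
orientation: [-0.002, 1.0, 0.0, 0.0]
ft_force: [0.4, -0.4, 0.0]
gripper_width: 0.0854
grasp_force: 0.0
```

send_rows --pt "0 0 10 0" --pt "0 0 30 0" --pt "0 0 40 0" --pt "0 0 40 0" --pt "0 0 0 0"

```text
clock: 9.4
ee_pos: [0.6656, 0.1284, 0.3251]
orientation: [-0.002, 1.0, 0.001, 0.007]
ft_force: [0.3, 0.1, 0.9]
gripper_width: 0.0854
grasp_force: 0.0
```

send_rows --pt "-43 0 0 0" --pt "-43 0 0 0" --pt "-43 0 0 0" --pt "-43 0 0 0" --pt "-43 0 0 0"

```text
clock: 9.9
ee_pos: [0.4467, 0.1279, 0.317]
orientation: [-0.002, 1.0, 0.0, 0.0]
ft_force: [-0.6, 0.0, 0.3]
gripper_width: 0.0851
grasp_force: 0.0
```

send_rows --pt "0 0 0 0" --pt "0 0 0 0" --pt "0 0 0 0" --pt "0 0 0 0" --pt "0 0 0 0"

```text
clock: 10.4
ee_pos: [0.4497, 0.1281, 0.3167]
orientation: [-0.002, 1.0, 0.0, -0.0]
ft_force: [0.1, 0.3, 0.4]
gripper_width: 0.0853
grasp_force: 0.0
```

Run:
```python
from h import *
import pickle
s=status.read_state();print(s["clock"],s["ee_pos"],s["orientation"],s["ft_force"])
c=cams.get_calibration("wrist");w=cams.capture("wrist")[:,:,::-1].copy();cv2.imwrite("pics/w5.png",w);pickle.dump(c,open("w5.pkl","wb"))
t=cams.capture("top")[:,:,::-1].copy();cv2.imwrite("pics/top5.png",t)
hs=cv2.cvtColor(t,cv2.COLOR_BGR2HSV)
b=blob((hs[...,0]>98)&(hs[...,0]<125)&(hs[...,1]>120),(327,160),25);e=cv2.fitEllipse(b);print(e,ray("top",e[0],.159))
print("jar in wrist",proj("",[.66,.128,.159],c),"dial",proj("",[.5097,.1136,.084],c))
```

```text
10.4 [0.44965007 0.12810073 0.31668709] [-1.91383795e-03  9.99998162e-01  1.55944404e-05 -1.14293349e-04] [0.10133861 0.27616617 0.40002031]
((327.0357360839844, 157.5858917236328), (32.591835021972656, 33.47819137573242), 163.5283966064453) [0.65971887 0.12676902 0.159     ]
jar in wrist [313.44620695 489.11176881] dial [298.37689008 288.10873635]
```

View pics/w5.png

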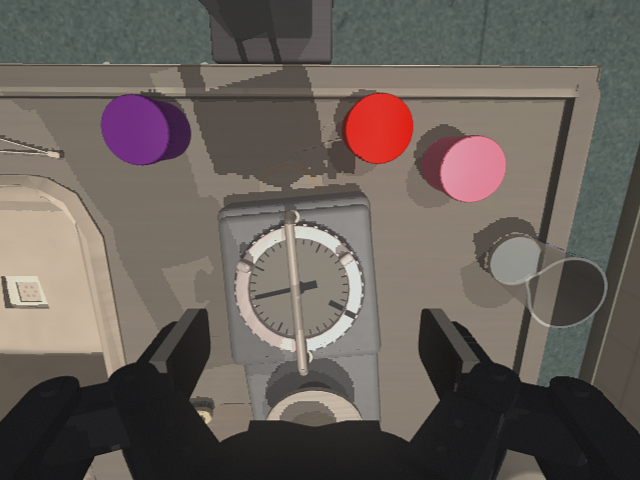

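Wrist view: the jar is off the hand and standing on the pan. The loaded pointer runs from (300,288) to its tip near (250,297), about 3 o'clock. The zero mark is still near (345,312), so the bezel needs roughly 140° clockwise.

```bash
cat >> h.py <<'E'
PSI=np.deg2rad(5.4);C12=np.array([.5097,.1136,.0842]);s15,c15=np.sin(np.pi/12),np.cos(np.pi/12)
RD=np.array([[c15*np.cos(PSI),-np.sin(PSI),-s15*np.cos(PSI)],[c15*np.sin(PSI),np.cos(PSI),-s15*np.sin(PSI)],[s15,0,c15]])
O=C12-.012*RD[:,2]
def dw(p):return O+RD@np.asarray(p)
def pol(r,th,z):return dw([r*np.cos(th),-r*np.sin(th),z])
def shiftfor(g,c):  # pixel correction so that the ring fits
    p=proj("",C12,c);q=proj("",pol(.058,1.57,.012),c);R=np.hypot(*(q-p))
    e,n=ringfit(g,p,.9*R,1.12*R);k=np.array([proj("",pol(.058,a,.012),c) for a in np.arange(0,6.28,.05)],np.float32)
    return np.array(e[0])-cv2.fitEllipse(k)[0],n,e,cv2.fitEllipse(k)
def prof(g,c,r,z,sh):
    th=np.deg2rad(np.arange(0,360,.5));P=np.array([proj("",pol(r,t,z),c)+sh for t in th],np.float32)
    return cv2.remap(g,P[None,:,0].copy(),P[None,:,1].copy(),1)[0].astype(float)
def dark(g,c,rs,z,sh,thr,near=None,w=15):
    p=np.mean([prof(g,c,r,z,sh) for r in rs],0);a=np.arange(0,360,.5)
    if near is None:
        near=a[np.argmin(np.convolve(np.r_[p[-3:],p,p[:3]],np.ones(7)/7,'valid'))]
    d=(a-near+180)%360-180;m=np.abs(d)<w;wt=np.clip(thr-p,0,None)*m
    return near+(wt*d).sum()/max(wt.sum(),1e-9),p.min(),(wt>0).sum()/2
E
python3 - <<'E'
from h import *
import pickle
for k,l in [("w1",-60),("w4",-60),("w5",-60)]:
    c=pickle.load(open(k+".pkl","rb"));g=cv2.imread(f"pics/{k}.png",0)
    sh,n,e1,e2=shiftfor(g,c);print(k,sh,n,e1[1],e2[1])
    for rs,z in [([.049,.051,.053,.055],.012),([.039,.041,.043],.005),([.026,.028,.030],.005),([.020,.023],.005)]:
        p=np.mean([prof(g,c,r,z,sh) for r in rs],0)
        print(rs,"med",np.median(p),"zero",dark(g,c,rs,z,sh,np.median(p)-40,298,12),"min",dark(g,c,rs,z,sh,np.median(p)-40))
E
```

```text
w1 [-0.26635742  0.52075195] 146 (130.03016662597656, 131.32997131347656) (130.7759552001953, 131.78990173339844)
[0.049, 0.051, 0.053, 0.055] med 211.375 zero (np.float64(300.9963816671134), np.float64(76.5), np.float64(6.0)) min (np.float64(300.9963816671134), np.float64(76.5), np.float64(6.0))
[0.039, 0.041, 0.043] med 131.66666666666666 zero (np.float64(300.4405997693195), np.float64(65.66666666666667), np.float64(7.0)) min (np.float64(300.4405997693195), np.float64(65.66666666666667), np.float64(7.0))
[0.026, 0.028, 0.03] med 133.0 zero (np.float64(298.0), np.float64(69.66666666666667), np.float64(0.0)) min (np.float64(357.9716088328076), np.float64(69.66666666666667), np.float64(3.5))
[0.02, 0.023] med 133.0 zero (np.float64(298.0), np.float64(66.5), np.float64(0.0)) min (np.float64(357.26190476190476), np.float64(66.5), np.float64(4.5))
w4 [ 0.77722168 -0.27972412] 106 (185.27645874023438, 189.26971435546875) (185.19789123535156, 190.56375122070312)
[0.049, 0.051, 0.053, 0.055] med 217.75 zero (np.float64(299.62010207441557), np.float64(0.0), np.float64(6.5)) min (np.float64(1
[... 765 characters left out ...]
np.float64(300.99562532166755), np.float64(76.75), np.float64(6.5)) min (np.float64(300.99562532166755), np.float64(76.75), np.float64(6.5))
[0.039, 0.041, 0.043] med 130.0 zero (np.float64(300.5290482076638), np.float64(65.66666666666667), np.float64(6.5)) min (np.float64(300.5290482076638), np.float64(65.66666666666667), np.float64(6.5))
[0.026, 0.028, 0.03] med 131.33333333333334 zero (np.float64(298.0), np.float64(62.666666666666664), np.float64(0.0)) min (np.float64(81.97441651705566), np.float64(62.666666666666664), np.float64(8.0))
[0.02, 0.023] med 131.5 zero (np.float64(298.0), np.float64(62.5), np.float64(0.0)) min (np.float64(82.05245901639344), np.float64(62.5), np.float64(10.5))
```

```bash
cat >> h.py <<'E'
def tcp(th,gap,zd=.022,base=270.,sgn=1):
    """TCP + yaw for closed fingers behind (sgn=1: anticlockwise of) a lug at th deg, gap in m to its face"""
    t=np.deg2rad(th);off=sgn*(.004+.011+gap)
    er=np.array([np.cos(t),-np.sin(t)]);et=np.array([-np.sin(t),-np.cos(t)])
    q=.051*er-off*et
    return np.r_[dw([*q,zd])+[0,0,.073],PSI-np.deg2rad(th-base)]
def rows(start,pts):
    cur=np.array(start,float);out=[]
    for p in pts:
        d=p-cur;d[:3]*=1000;d=np.r_[np.round(d[:3],1),np.round(d[3],3)];out.append(d.tolist());cur=cur+np.r_[d[:3]/1000,d[3]]
    return out,cur
E
python3 - <<'E'
from h import *
s=status.read_state();x,y,_,_=s["orientation"];yaw=-2*np.arctan2(x,y)  # tool yaw vs quat (0,1,0,0)
st=np.r_[s["ee_pos"],yaw];print(st,s["gripper_width"])
a=tcp(240.6,.008);ab=a.copy();ab[2]=.26
r,cur=rows(st,[ab]);print("above",r,"then down to",a)
pts=[tcp(240.6+d,.0) for d in [-2,2.25]+list(np.arange(6.75,84.5,4.5))]+[tcp(325,0)]
r,cur=rows(a,pts);[print(q) for q in r];print(cur,len(r))
E
```

```text
[0.44932454 0.12803076 0.31661721 0.00392067] 0.085597143040618
above [[11.3, 14.2, -56.6, 0.603]] then down to [0.46065952 0.14225316 0.15519325 0.60737458]
[5.2, 3.1, 1.5, 0.035]
[2.4, 3.0, 0.7, -0.074]
[2.8, 3.1, 0.8, -0.079]
[3.0, 2.8, 0.9, -0.078]
[3.1, 2.5, 0.9, -0.079]
[3.4, 2.3, 0.9, -0.078]
[3.5, 2.0, 1.0, -0.079]
[3.7, 1.7, 1.0, -0.079]
[3.8, 1.4, 1.1, -0.078]
[3.9, 1.0, 1.1, -0.079]
[4.0, 0.8, 1.0, -0.078]
[4.0, 0.4, 1.1, -0.079]
[4.0, 0.1, 1.1, -0.078]
[4.0, -0.2, 1.1, -0.079]
[4.0, -0.5, 1.0, -0.078]
[4.0, -0.9, 1.0, -0.079]
[3.9, -1.2, 1.1, -0.078]
[3.7, -1.5, 0.9, -0.079]
[3.7, -1.8, 1.0, -0.078]
[3.5, -2.0, 0.8, -0.079]
[0.9, -0.6, 0.3, -0.02]
[ 0.53515952  0.15775316  0.17549325 -0.86562542] 21
```

send_rows --pt "2.3 2.8 -11.3 0.121" --pt "2.3 2.8 -11.3 0.121" --pt "2.3 2.8 -11.3 0.121" --pt "2.2 2.9 -11.3 0.12" --pt "2.2 2.9 -11.4 0.12" --gripper 1

```text
clock: 11.0
ee_pos: [0.4604, 0.1424, 0.2597]
orientation: [-0.301, 0.954, 0.0, -0.0]
ft_force: [0.4, 0.5, -0.1]
gripper_width: 0.0123
grasp_force: 0.0
```

send_rows --pt "0 0 0 0" --pt "0 0 0 0" --pt "0 0 0 0" --pt "0 0 0 0"

```text
clock: 11.4
ee_pos: [0.4602, 0.1422, 0.261]
orientation: [-0.298, 0.954, 0.0, 0.001]
ft_force: [-0.1, 0.3, 0.5]
gripper_width: 0.0003
grasp_force: 0.0
```

send_rows --pt "0 0 -30 0" --pt "0 0 -30 0" --pt "0 0 -10 0" --pt "0 0 0 0" --pt "0 0 0 0"

```text
clock: 11.9
ee_pos: [0.4607, 0.1424, 0.1914]
orientation: [-0.299, 0.954, 0.0, 0.001]
ft_force: [0.4, 0.3, 0.2]
gripper_width: 0.0001
grasp_force: 0.0
```

Run:
```python
from h import *
s=status.read_state();print(s["clock"],s["ee_pos"],s["orientation"],s["ft_force"],s["gripper_width"])
w=cams.capture("wrist")[:,:,::-1].copy();cv2.imwrite("pics/w6.png",w)
```

```text
11.9 [0.46074778 0.14244737 0.191404  ] [-2.98850322e-01  9.54299513e-01  9.53910537e-06  9.61886290e-04] [0.4444743  0.31214877 0.23547807] 0.00012296509932282319
```

View pics/w6.png

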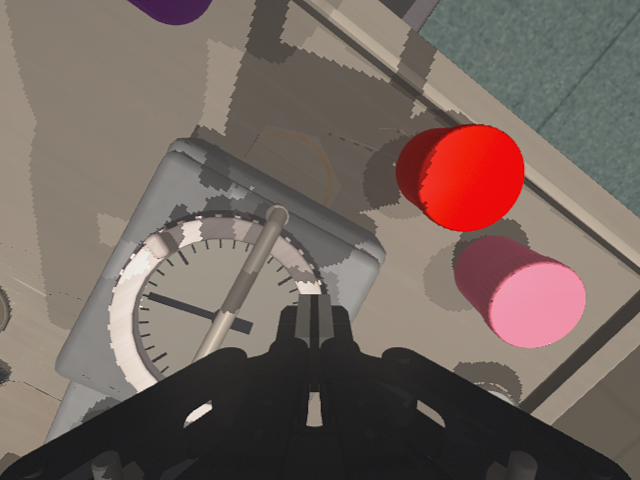

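Closed fingertips are at (315,300), over the ring on the anticlockwise side of lug_c and clear of the bow. Going down and pushing clockwise.

send_rows --pt "0 0 -20 0" --pt "0 0 -10 0" --pt "0 0 -6 0" --pt "0 0 0 0" --pt "0 0 0 0"

```text
clock: 12.45
ee_pos: [0.4603, 0.1423, 0.1548]
orientation: [-0.299, 0.954, 0.0, 0.0]
ft_force: [-0.5, 0.1, -1.3]
gripper_width: 0.0001
grasp_force: 0.0
```

send_rows --pt "2.6 1.5 0.8 0.017" --pt "2.6 1.6 0.7 0.018" --pt "2.4 3.0 0.7 -0.074" --pt "2.8 3.1 0.8 -0.079" --pt "3.0 2.8 0.9 -0.078"

```text
clock: 12.95
ee_pos: [0.4728, 0.1538, 0.1584]
orientation: [-0.203, 0.979, -0.001, -0.001]
ft_force: [-1.6, -2.7, 1.0]
gripper_width: -0.0001
grasp_force: 1.6
```

send_rows --pt "3.1 2.5 0.9 -0.079" --pt "3.4 2.3 0.9 -0.078" --pt "3.5 2.0 1.0 -0.079" --pt "3.7 1.7 1.0 -0.079" --pt "0 0 0 0"

```text
clock: 13.45
ee_pos: [0.487, 0.1626, 0.1621]
orientation: [-0.049, 0.999, -0.0, -0.001]
ft_force: [-1.8, -1.2, 0.9]
gripper_width: -0.0002
grasp_force: 0.9
```

Contact is steady at about 2–3 N, so I'll continue.

send_rows --pt "3.8 1.4 1.1 -0.078" --pt "3.9 1.0 1.1 -0.079" --pt "4.0 0.8 1.0 -0.078" --pt "4.0 0.4 1.1 -0.079" --pt "4.0 0.1 1.1 -0.078"

```text
clock: 13.95
ee_pos: [0.5058, 0.1663, 0.167]
orientation: [0.148, 0.989, -0.001, -0.001]
ft_force: [-2.6, -0.4, -2.0]
gripper_width: 0.0001
grasp_force: 1.4
```

send_rows --pt "4.0 -0.2 1.1 -0.079" --pt "4.0 -0.5 1.0 -0.078" --pt "4.0 -0.9 1.0 -0.079" --pt "3.9 -1.2 1.1 -0.078" --pt "3.7 -1.5 0.9 -0.079"

```text
clock: 14.45
ee_pos: [0.5256, 0.1624, 0.1721]
orientation: [0.338, 0.941, -0.0, -0.001]
ft_force: [-3.7, 1.1, -1.1]
gripper_width: -0.0001
grasp_force: 1.3
```

send_rows --pt "3.7 -1.8 1.0 -0.078" --pt "3.5 -2.0 0.8 -0.079" --pt "0.9 -0.6 0.3 -0.02" --pt "0 0 0 0" --pt "0 0 0 0"

```text
clock: 14.95
ee_pos: [0.5343, 0.1579, 0.1746]
orientation: [0.419, 0.908, 0.0, -0.0]
ft_force: [-0.9, 1.1, -1.7]
gripper_width: -0.0003
grasp_force: 1.0
```

Run:
```python
from h import *
import pickle
s=status.read_state();print(s["clock"],s["ee_pos"],s["orientation"],s["ft_force"],s["joints"][5])
c=cams.get_calibration("wrist");w=cams.capture("wrist")[:,:,::-1].copy();cv2.imwrite("pics/w7.png",w);pickle.dump(c,open("w7.pkl","wb"))
```

```text
14.95 [0.53433912 0.15794484 0.17458186] [ 4.18714654e-01  9.08117837e-01  1.45952056e-04 -1.07099479e-04] [-0.94435918  1.13465405 -1.7347848 ] -0.44039191932498817
```

send_rows --pt "-3 2 -1 0" --pt "0 0 25 0" --pt "0 0 50 0" --pt "0 0 50 0" --pt "0 0 20 0"

```text
clock: 15.5
ee_pos: [0.5332, 0.1602, 0.3245]
orientation: [0.419, 0.908, 0.003, 0.004]
ft_force: [1.0, 0.9, -0.0]
gripper_width: -0.0002
grasp_force: 0.0
```

send_rows --pt "-14 -5 0 0.145" --pt "-14 -5 0 0.145" --pt "-14 -5 0 0.145" --pt "-14 -5 0 0.145" --pt "-14 -6 0 0.145"

```text
clock: 16.0
ee_pos: [0.4612, 0.1336, 0.3191]
orientation: [0.067, 0.998, 0.0, 0.001]
ft_force: [0.7, -0.4, 0.5]
gripper_width: 0.0001
grasp_force: 0.0
```

send_rows --pt "-12 -6 0 0.145" --pt "0 0 0 0" --pt "0 0 0 0" --pt "0 0 0 0" --pt "0 0 0 0"

```text
clock: 16.5
ee_pos: [0.4501, 0.128, 0.3186]
orientation: [-0.002, 1.0, 0.0, 0.0]
ft_force: [-0.0, 0.3, -0.0]
gripper_width: -0.0003
grasp_force: 0.0
```

```bash
cat >> h.py <<'E'
def meas(tag,near_zero,near_ptr=82):
    import pickle
    s=status.read_state();x,y=s["orientation"][:2];print(s["clock"],np.r_[s["ee_pos"],-2*np.arctan2(x,y)])
    c=cams.get_calibration("wrist");w=cams.capture("wrist")[:,:,::-1].copy();cv2.imwrite(f"pics/{tag}.png",w);pickle.dump(c,open(tag+".pkl","wb"))
    g=cv2.cvtColor(w,cv2.COLOR_BGR2GRAY);sh,n,e1,e2=shiftfor(g,c);print(sh,n,e1[1],e2[1])
    for nm,rs,z,ne in [("ring zero",[.049,.051,.053,.055],.012,near_zero),("plate zero",[.039,.041,.043],.005,near_zero),("ptr",[.026,.028,.03],.005,near_ptr),("ptr",[.02,.023],.005,near_ptr),("ptr tip",[.034,.036],.005,near_ptr)]:
        p=np.mean([prof(g,c,r,z,sh) for r in rs],0);print(nm,dark(g,c,rs,z,sh,np.median(p)-40,ne,14))
E
python3 -c "
from h import *
meas('w8',25)"
```

```text
16.5 [0.45012711 0.12801905 0.31860267 0.00322294]
[-0.53344727 -0.51391602] 123 (122.894775390625, 125.4559097290039) (125.11304473876953, 125.99557495117188)
ring zero (np.float64(19.949987574552683), np.float64(41.5), np.float64(18.0))
plate zero (np.float64(21.567145534041224), np.float64(43.333333333333336), np.float64(21.5))
ptr (np.float64(80.3303640588691), np.float64(46.666666666666664), np.float64(8.5))
ptr (np.float64(79.61125541125541), np.float64(48.5), np.float64(11.0))
ptr tip (np.float64(80.72532656023222), np.float64(45.5), np.float64(7.0))
```

View pics/w8.png

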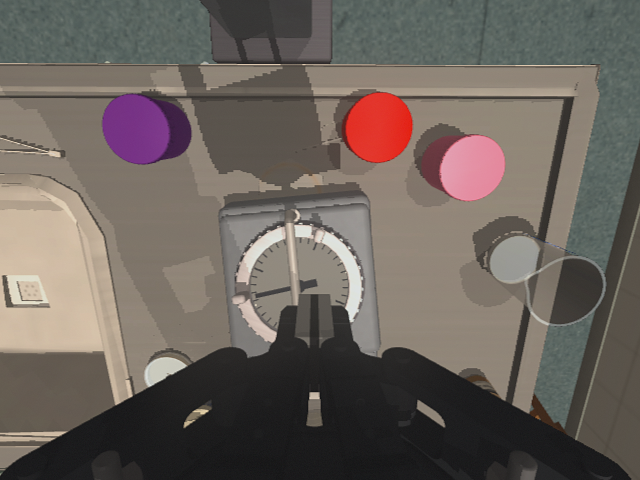

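The zero mark is hidden behind the fingers. Lug_a is now at 3 o'clock (238,300) and lug_b at (318,235). Next I'll push lug_a in the right half, stopping short of the target.

Run:
```python
from h import *
import pickle
c=pickle.load(open("w8.pkl","rb"))
for th in (82,85,88):print(th,proj("",pol(.051,np.deg2rad(th),.034),c),proj("",pol(.051,np.deg2rad(th+120),.034),c))
st=[.4501,.128,.3186,.0032]
a=tcp(86,.010,base=90);ab=a.copy();ab[2]=.27
r,cur=rows(st,[ab]);print("above",r,"then down to",a)
pts=[tcp(86+d,.0,base=90) for d in [-3]]+[tcp(t,0,base=90) for t in np.r_[np.arange(87,135.1,4),137]]
r,cur=rows(a,pts);[print(q) for q in r];print(cur)
```

```text
82 [239.44310886 303.74500945] [314.10482976 233.95866925]
85 [238.80156365 300.73716136] [317.07346641 234.95015901]
88 [238.31788428 297.70014646] [319.98660211 236.0958852 ]
above [[89.1, -61.0, -48.6, 0.161]] then down to [0.53915053 0.06703302 0.17423474 0.16406095]
[-7.1, -0.3, -1.9, 0.052]
[-3.2, -1.7, -0.9, -0.069]
[-3.3, -1.4, -0.9, -0.07]
[-3.4, -1.2, -1.0, -0.07]
[-3.5, -0.9, -0.9, -0.07]
[-3.5, -0.7, -1.0, -0.07]
[-3.6, -0.4, -0.9, -0.07]
[-3.5, -0.2, -1.0, -0.069]
[-3.6, 0.1, -0.9, -0.07]
[-3.6, 0.3, -1.0, -0.07]
[-3.5, 0.6, -0.9, -0.07]
[-3.5, 0.9, -0.9, -0.07]
[-3.5, 1.1, -0.9, -0.069]
[-3.3, 1.3, -0.9, -0.07]
[-1.7, 0.8, -0.4, -0.035]
[ 0.48535053  0.06533302  0.15983474 -0.72593905]
```

send_rows --pt "29 -20 -16 0.054" --pt "30 -20 -16 0.054" --pt "30 -21 -16.6 0.053" --pt "0 0 0 0" --pt "0 0 0 0"

```text
clock: 17.05
ee_pos: [0.5388, 0.0665, 0.2691]
orientation: [-0.081, 0.997, 0.0, -0.001]
ft_force: [-0.1, 0.2, 0.5]
gripper_width: -0.0002
grasp_force: 0.0
```

send_rows --pt "0 0 -40 0" --pt "0 0 -30 0" --pt "0 0 -16 0" --pt "0 0 -10 0" --pt "0 0 0 0"

```text
clock: 17.55
ee_pos: [0.5377, 0.0673, 0.1736]
orientation: [-0.083, 0.997, 0.0, -0.001]
ft_force: [0.5, 0.3, 0.5]
gripper_width: -0.0
grasp_force: 0.0
```

send_rows --pt "-2.4 -0.1 -0.6 0.017" --pt "-2.4 -0.1 -0.6 0.017" --pt "-2.3 -0.1 -0.7 0.018" --pt "-3.2 -1.7 -0.9 -0.069" --pt "-3.3 -1.4 -0.9 -0.07"

```text
clock: 18.05
ee_pos: [0.5257, 0.0635, 0.1713]
orientation: [-0.038, 0.999, 0.0, 0.002]
ft_force: [1.8, 0.5, 0.3]
gripper_width: -0.0001
grasp_force: 1.2
```

send_rows --pt "-3.4 -1.2 -1.0 -0.07" --pt "-3.5 -0.9 -0.9 -0.07" --pt "-3.5 -0.7 -1.0 -0.07" --pt "-3.6 -0.4 -0.9 -0.07" --pt "-3.5 -0.2 -1.0 -0.069"

```text
clock: 18.55
ee_pos: [0.5086, 0.0596, 0.1666]
orientation: [0.136, 0.991, 0.0, 0.002]
ft_force: [2.4, -1.6, 1.1]
gripper_width: 0.0002
grasp_force: 1.4
```

send_rows --pt "-3.6 0.1 -0.9 -0.07" --pt "-3.6 0.3 -1.0 -0.07" --pt "-3.5 0.6 -0.9 -0.07" --pt "0 0 0 0" --pt "0 0 0 0"

```text
clock: 19.05
ee_pos: [0.4971, 0.0608, 0.1634]
orientation: [0.237, 0.971, 0.0, 0.001]
ft_force: [1.3, -0.9, 1.0]
gripper_width: 0.0003
grasp_force: 0.9
```

Run:
```python
from h import *
meas('w9',67)
c=cams.get_calibration("wrist")
print(proj("",pol(.042,np.deg2rad(67),.005),c),proj("",pol(.03,np.deg2rad(82),.005),c),proj("",C12,c))
```

```text
19.05 [ 0.49713801  0.0608168   0.16339383 -0.47899529]
[-0.25476074  2.33605957] 108 (261.5010681152344, 267.9804382324219) (256.5639953613281, 269.0311584472656)
ring zero (np.float64(66.96028487429035), np.float64(29.25), np.float64(27.5))
plate zero (np.float64(59.41896938013443), np.float64(36.0), np.float64(14.0))
ptr (np.float64(82.51131578947368), np.float64(60.666666666666664), np.float64(8.5))
ptr (np.float64(82.61432009626955), np.float64(62.0), np.float64(11.5))
ptr tip (np.float64(82.41979362101313), np.float64(57.0), np.float64(7.0))
[375.66158001 345.16125643] [378.44868306 314.63286348] [431.73983127 278.67413076]
```

send_rows --pt "3.5 -0.5 1 0" --pt "0 0 25 0" --pt "0 0 50 0" --pt "0 0 50 0" --pt "0 0 29 0"

```text
clock: 19.6
ee_pos: [0.5009, 0.0607, 0.3216]
orientation: [0.238, 0.971, 0.001, 0.002]
ft_force: [0.2, -0.5, 0.1]
gripper_width: 0.0003
grasp_force: 0.0
```

send_rows --pt "-12.5 17 0 0.119" --pt "-12.5 17 0 0.119" --pt "-12.5 17 0 0.119" --pt "-12.5 17 0 0.119" --pt "0 0 0 0"

```text
clock: 20.1
ee_pos: [0.4488, 0.1298, 0.3176]
orientation: [0.001, 1.0, 0.0, -0.001]
ft_force: [0.0, -0.7, -0.5]
gripper_width: 0.0002
grasp_force: 0.0
```

send_rows --pt "0 0 0 0" --pt "0 0 0 0" --pt "0 0 0 0"

```text
clock: 20.4
ee_pos: [0.4507, 0.1279, 0.3176]
orientation: [0.003, 1.0, -0.0, -0.0]
ft_force: [-0.3, -0.7, 0.3]
gripper_width: -0.0003
grasp_force: 0.0
```

Run:
```python
from h import *
meas('w10',66)
import pickle
c=pickle.load(open("w10.pkl","rb"));g=cv2.imread("pics/w10.png",0);sh=shiftfor(g,c)[0]
for rs,z in [([.049,.051,.053],.012),([.039,.041,.043],.005)]:
    p=np.mean([prof(g,c,r,z,sh) for r in rs],0);print(p[80:200:2].astype(int))
im=cv2.imread("pics/w10.png");cv2.imwrite("pics/w10c.png",cv2.resize(im[190:380,210:390],None,fx=3,fy=3,interpolation=2))
```

```text
20.4 [ 0.45065516  0.12794587  0.31762277 -0.00633593]
[-0.19555664  0.2749939 ] 116 (124.39849090576172, 126.00257110595703) (125.49436950683594, 126.40082550048828)
ring zero (np.float64(61.27013422818792), np.float64(40.75), np.float64(6.0))
plate zero (np.float64(61.527810650887574), np.float64(43.333333333333336), np.float64(6.5))
ptr (np.float64(81.9326323987539), np.float64(47.0), np.float64(8.5))
ptr (np.float64(81.97333333333333), np.float64(48.5), np.float64(10.5))
ptr tip (np.float64(82.0663338088445), np.float64(45.0), np.float64(6.5))
[200 199 199 199 199 198 198 198 198 198 198 198 198 197 197 197 198 197
 157  76  56  59  57  70 135 194 197 196 196 196 196 196 196 197 196 197
 197 196 196 197 198 197 197 198 198 198 198 198 197 197 197 197 196 195
 195 195 195 196 197 197]
[126 105 113 131 135 135 134 135 134 133 124 107 113 132 135 136 136 127
  96  69  62  63  63  63  77 108 135 137 136 135 126 112 114 134 136 136
 136 136 131 103  82  67  74  82  91 113 135 138 137 136 132 108 117 132
 137 137 137 137 137 137]
```

View pics/w10c.png

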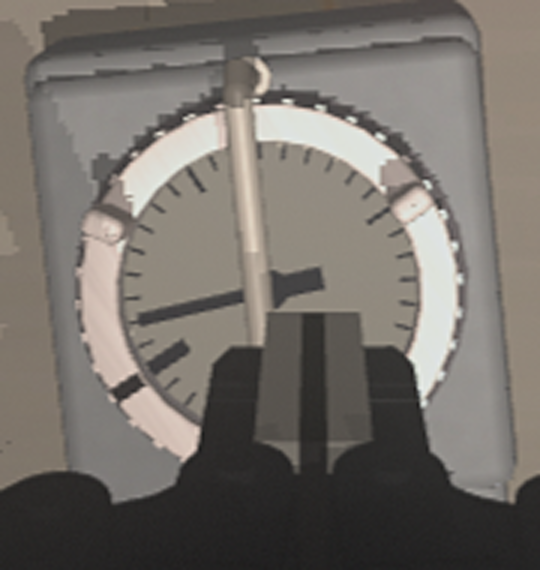

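The crop shows the plate zero bar at 61.5° and the pointer at 82.0°, so about 20.5° clockwise remains. Lug_a is at the upper left and lug_b at the upper right.

Run:
```python
from h import *
st=[.4507,.1279,.3176,-.0063]
a=tcp(121.5,.005,base=90);ab=a.copy();ab[2]=.27
r,cur=rows(st,[ab]);print("above",r,"then down to",a)
r,cur=rows(a,[tcp(t,-.0049,base=90) for t in (121.5,125,129,133,137,140)]);[print(q) for q in r];print(cur)
```

```text
above [[52.3, -69.1, -47.6, -0.449]] then down to [ 0.50297243  0.05878901  0.16437599 -0.45553093]
[-8.6, 4.4, -2.2, 0.0]
[-2.9, 0.9, -0.7, -0.061]
[-3.3, 1.3, -0.9, -0.07]
[-3.2, 1.5, -0.8, -0.07]
[-3.1, 1.7, -0.8, -0.07]
[-2.3, 1.5, -0.5, -0.052]
[ 0.47957243  0.07008901  0.15847599 -0.77853093]
```

send_rows --pt "13 -17 -12 -0.112" --pt "13 -17 -12 -0.112" --pt "13 -17 -12 -0.112" --pt "13.3 -18.1 -11.6 -0.113" --pt "0 0 0 0"

```text
clock: 20.95
ee_pos: [0.5033, 0.0573, 0.2684]
orientation: [0.227, 0.974, -0.001, -0.001]
ft_force: [-0.6, 0.2, -0.1]
gripper_width: 0.0
grasp_force: 0.0
```

send_rows --pt "0 0 0 0" --pt "0 0 -40 0" --pt "0 0 -40 0" --pt "0 0 -16 0" --pt "0 0 -9.6 0"

```text
clock: 21.45
ee_pos: [0.5016, 0.0599, 0.1636]
orientation: [0.224, 0.975, -0.0, -0.001]
ft_force: [-0.4, 0.3, -0.2]
gripper_width: 0.0002
grasp_force: 0.0
```

send_rows --pt "0 0 0 0" --pt "-3 1.5 -0.8 0" --pt "-3 1.5 -0.7 0" --pt "-2.6 1.4 -0.7 0" --pt "-2.9 0.9 -0.7 -0.061"

```text
clock: 21.95
ee_pos: [0.4919, 0.0646, 0.1629]
orientation: [0.255, 0.967, 0.0, 0.002]
ft_force: [1.7, -1.9, 1.8]
gripper_width: 0.0003
grasp_force: 1.5
```

send_rows --pt "-3.3 1.3 -0.9 -0.07" --pt "-3.2 1.5 -0.8 -0.07" --pt "-3.1 1.7 -0.8 -0.07" --pt "-2.3 1.5 -0.5 -0.052" --pt "0 0 0 0"

```text
clock: 22.45
ee_pos: [0.4796, 0.0708, 0.1596]
orientation: [0.379, 0.926, 0.001, 0.001]
ft_force: [2.4, -0.3, 2.1]
gripper_width: -0.0
grasp_force: 0.9
```

send_rows --pt "0 0 0 0" --pt "0 0 0 0"

```text
clock: 22.65
ee_pos: [0.4796, 0.0707, 0.1591]
orientation: [0.378, 0.926, 0.0, 0.001]
ft_force: [2.4, -0.7, 1.0]
gripper_width: -0.0001
grasp_force: 1.2
```

send_rows --pt "3 -1.6 0.8 0" --pt "0 0 25 0" --pt "0 0 50 0" --pt "0 0 50 0" --pt "0 0 33 0"

```text
clock: 23.15
ee_pos: [0.4822, 0.0692, 0.3205]
orientation: [0.379, 0.926, 0.001, 0.001]
ft_force: [0.7, -0.1, 0.1]
gripper_width: 0.0002
grasp_force: 0.0
```

send_rows --pt "-6 12 0 0.15" --pt "-6 12 0 0.15" --pt "-6 12 0 0.15" --pt "-6 12 0 0.15" --pt "-6 11 0 0.15"

```text
clock: 23.65
ee_pos: [0.4513, 0.1285, 0.3169]
orientation: [0.01, 1.0, -0.0, -0.001]
ft_force: [-0.6, 0.4, 0.5]
gripper_width: -0.0002
grasp_force: 0.0
```

send_rows --pt "0 0 0 0.028" --pt "0 0 0 0" --pt "0 0 0 0" --pt "0 0 0 0" --pt "0 0 0 0"

```text
clock: 24.15
ee_pos: [0.4523, 0.1277, 0.3174]
orientation: [0.0, 1.0, 0.0, -0.0]
ft_force: [0.1, 0.1, 0.2]
gripper_width: -0.0003
grasp_force: 0.0
```

Run:
```python
from h import *
meas('w11',80)
import pickle
c=pickle.load(open("w11.pkl","rb"));g=cv2.imread("pics/w11.png",0);sh=shiftfor(g,c)[0]
for rs,z in [([.049,.051,.053],.012),([.039,.04],.005),([.043,.044],.005),([.026,.03],.005)]:
    p=np.mean([prof(g,c,r,z,sh) for r in rs],0);print(p[130:190].astype(int))
```

```text
24.15 [ 4.52266835e-01  1.27688741e-01  3.17361691e-01 -2.27748070e-04]
[-0.26150513  0.04370117] 129 (124.46279907226562, 126.41960144042969) (125.81694793701172, 126.67999267578125)
ring zero (np.float64(84.47104004029212), np.float64(41.75), np.float64(6.5))
plate zero (np.float64(84.12605832549389), np.float64(43.333333333333336), np.float64(8.5))
ptr (np.float64(81.48823529411764), np.float64(47.0), np.float64(8.0))
ptr (np.float64(81.17149321266969), np.float64(48.0), np.float64(11.0))
ptr tip (np.float64(83.42967409948542), np.float64(45.0), np.float64(10.5))
[199 199 198 198 199 199 198 198 198 198 198 197 197 198 197 198 198 198
 197 197 197 197 197 197 196 196 196 196 196 197 198 196 185 151  99  62
  56  58  58  59  58  58  60  73  98 138 175 194 200 198 197 196 196 196
 196 196 196 196 196 196]
[132 135 136 136 136 135 135 135 136 135 135 135 135 136 136 136 137 135
 133 132 132 134 138 138 137 134 124 113  96  79  66  63  64  65  65  66
  66  66  65  65  65  65  65  66  67  76  88 100 115 130 140 139 138 138
 137 137 136 136 134 133]
[ 73  91 110 129 136 137 137 136 136 135 136 136 136 137 137 136 132 124
 107  89  82  95 118 134 137 137 136 136 133 126 121 118 109  96  82  70
  63  63  64  64  64  64  63  63  68  75  88 113 138 140 139 138 138 138
 137 135 129 112  95  91]
[136 136 136 136 136 136 136 136 136 136 136 137 137 137 137 137 137 137
 138 137 136 133 129 125 116 102  86  71  62  63  64  64  65  65  65  65
  66  68  70  73  80  94 108 122 129 135 137 138 139 139 138 138 138 137
 137 137 137 137 137 137]
```

Earlier I miscounted a waypoint, so the mark overshot by about 2.6° (zero 84.4°, pointer about 81.8°). The remedy is a small anticlockwise push on lug_b, now at 9 o'clock.

Run:
```python
from h import *
st=[.4523,.1277,.3174,0]
a=tcp(264.4,.006,sgn=-1);ab=a.copy();ab[2]=.27
r,cur=rows(st,[ab]);print("above",r,"then down to",a)
r,cur=rows(a,[tcp(264.4,.0025,sgn=-1),tcp(264.4,-.0014,sgn=-1),tcp(263.4,-.0014,sgn=-1),tcp(262.4,-.0014,sgn=-1)]);[print(q) for q in r];print(cur)
```

```text
above [[65.2, 39.7, -47.4, 0.192]] then down to [0.51746605 0.16737535 0.17098045 0.19198622]
[-3.3, -0.7, -0.9, 0.0]
[-3.7, -0.7, -1.0, 0.0]
[-0.9, 0.1, -0.2, 0.017]
[-0.9, 0.0, -0.3, 0.018]
[0.50866605 0.16607535 0.16858045 0.22698622]
```

send_rows --pt "16 10 -12 0.048" --pt "16 10 -12 0.048" --pt "16 10 -12 0.048" --pt "17.2 9.7 -11.4 0.048" --pt "0 0 0 0"

```text
clock: 24.7
ee_pos: [0.5184, 0.1683, 0.2682]
orientation: [-0.097, 0.995, -0.0, -0.001]
ft_force: [-0.3, -0.8, 0.1]
gripper_width: -0.0003
grasp_force: 0.0
```

send_rows --pt "0 0 0 0" --pt "0 0 -40 0" --pt "0 0 -40 0" --pt "0 0 -12 0" --pt "0 0 -7 0"

```text
clock: 25.2
ee_pos: [0.5168, 0.1674, 0.1709]
orientation: [-0.096, 0.995, -0.0, -0.001]
ft_force: [0.3, -0.2, 0.8]
gripper_width: -0.0003
grasp_force: 0.0
```

send_rows --pt "0 0 0 0" --pt "0 0 0 0" --pt "-1.6 -0.3 -0.4 0" --pt "-1.7 -0.4 -0.5 0" --pt "-1.8 -0.3 -0.5 0"

```text
clock: 25.7
ee_pos: [0.5122, 0.1668, 0.1702]
orientation: [-0.096, 0.995, 0.0, 0.001]
ft_force: [0.9, 0.3, -0.6]
gripper_width: -0.0002
grasp_force: 0.0
```

send_rows --pt "-1.9 -0.4 -0.5 0" --pt "-0.9 0.1 -0.2 0.017" --pt "-0.9 0 -0.3 0.018" --pt "0 0 0 0" --pt "0 0 0 0"

```text
clock: 26.2
ee_pos: [0.5088, 0.1666, 0.1689]
orientation: [-0.114, 0.993, 0.0, 0.0]
ft_force: [1.1, -0.0, 3.2]
gripper_width: 0.0
grasp_force: 1.2
```

send_rows --pt "3 0.5 0.8 0" --pt "0 0 25 0" --pt "0 0 50 0" --pt "0 0 50 0" --pt "0 0 23 0"

```text
clock: 26.7
ee_pos: [0.5121, 0.1671, 0.3216]
orientation: [-0.114, 0.993, 0.0, 0.002]
ft_force: [-0.3, -0.1, 0.8]
gripper_width: 0.0001
grasp_force: 0.0
```

send_rows --pt "-15 -9.5 0 -0.057" --pt "-15 -9.5 0 -0.057" --pt "-15 -10 0 -0.057" --pt "-15 -10 0 -0.056" --pt "0 0 0 0"

```text
clock: 27.2
ee_pos: [0.4494, 0.127, 0.317]
orientation: [-0.0, 1.0, -0.0, -0.002]
ft_force: [0.8, 0.4, -0.4]
gripper_width: -0.0003
grasp_force: 0.0
```

send_rows --pt "0 0 0 0" --pt "0 0 0 0" --pt "0 0 0 0" --pt "0 0 0 0" --pt "0 0 0 0"

```text
clock: 27.7
ee_pos: [0.4517, 0.1281, 0.3173]
orientation: [-0.001, 1.0, 0.0, -0.0]
ft_force: [0.5, 0.6, 0.2]
gripper_width: -0.0006
grasp_force: 0.0
```

Run:
```python
from h import *
meas('w12',83)
import pickle
c=pickle.load(open("w12.pkl","rb"));g=cv2.imread("pics/w12.png",0);sh=shiftfor(g,c)[0]
for rs,z in [([.049,.051,.053],.012),([.038,.039],.005),([.043,.044],.005),([.031,.033],.005)]:
    p=np.mean([prof(g,c,r,z,sh) for r in rs],0);print(p[140:190].astype(int))
im=cv2.imread("pics/w12.png");cv2.imwrite("pics/w12c.png",cv2.resize(im[260:330,225:325],None,fx=8,fy=8,interpolation=2))
```

```text
27.7 [0.45172081 0.12813566 0.31728151 0.0015607 ]
[-0.29391479 -0.34170532] 131 (123.63853454589844, 126.60977935791016) (125.78954315185547, 126.65716552734375)
ring zero (np.float64(81.87496826605738), np.float64(41.25), np.float64(6.5))
plate zero (np.float64(82.00164203612479), np.float64(42.666666666666664), np.float64(6.5))
ptr (np.float64(80.76275303643725), np.float64(46.666666666666664), np.float64(8.0))
ptr (np.float64(80.32533333333333), np.float64(48.5), np.float64(10.5))
ptr tip (np.float64(81.80570801317234), np.float64(44.5), np.float64(8.5))
[198 198 198 197 197 197 197 196 196 197 196 197 197 197 198 197 195 181
 144 101  68  55  58  59  59  59  58  61  75 101 140 180 198 198 197 196
 196 195 196 196 196 196 196 195 196 196 196 197 197 197]
[135 135 136 136 136 136 136 136 136 136 137 137 137 136 134 125 111  95
  81  72  65  64  65  65  65  65  65  65  65  67  75  85  98 115 133 140
 139 137 137 137 137 137 137 136 137 137 137 137 137 137]
[136 134 129 114  98  91 101 120 135 138 137 137 137 136 136 135 131 116
  98  80  70  63  63  63  64  64  64  63  64  67  79  91 110 128 139 139
 138 137 137 137 136 134 120  99  84  92 100 113 128 140]
[136 136 136 136 136 135 136 136 136 137 137 137 135 130 118 105  89  76
  68  64  63  64  64  65  66  66  67  67  71  76  83  90  96 109 123 135
 137 138 138 138 137 137 137 137 137 137 137 137 136 136]
```

View pics/w12c.png

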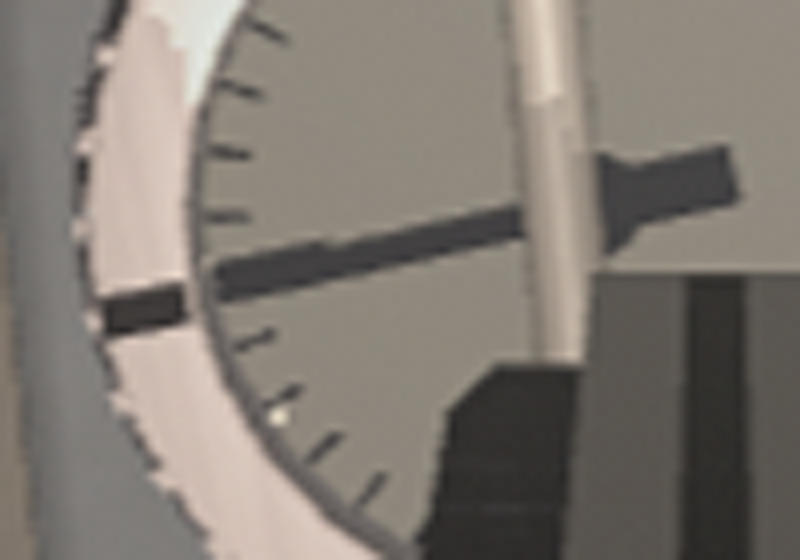

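The crop shows the zero bar, ring (145,310) and plate (215,280), lining up with the pointer to within about 1°. The closed fingers bias the ring fit, so I'll take a closer, unobstructed look for the residual.

send_rows --pt "4 14 -20 0" --pt "4 14 -20 0" --pt "5 14 -20 0" --pt "5 15 -20 0" --pt "0 0 0 0"

```text
clock: 28.25
ee_pos: [0.4688, 0.1857, 0.2349]
orientation: [-0.001, 1.0, -0.001, -0.002]
ft_force: [0.0, -0.6, -0.5]
gripper_width: -0.0003
grasp_force: 0.0
```

send_rows --pt "0 0 0 0" --pt "0 0 0 0" --pt "0 0 0 0" --pt "0 0 0 0" --pt "0 0 0 0"

```text
clock: 28.75
ee_pos: [0.4695, 0.1847, 0.238]
orientation: [-0.0, 1.0, 0.0, 0.0]
ft_force: [-0.0, 0.6, 0.4]
gripper_width: -0.0002
grasp_force: 0.0
```

```bash
cat > fine.py <<'E'
from h import *
import pickle,sys
def fine(tag,sh=None):
    c=pickle.load(open(tag+".pkl","rb"));g=cv2.imread(f"pics/{tag}.png",0)
    s0,n,e1,e2=shiftfor(g,c);sh=s0 if sh is None else sh;print(tag,sh,n,e1[1],e2[1])
    a=np.arange(0,360,.5)
    def edges(r,z,lv):
        p=prof(g,c,r,z,sh);i0=164
        i=i0
        while p[i]<lv:i-=1
        j=i0
        while p[j]<lv:j+=1
        f=lambda k,s:a[k]+.5*s*(lv-p[k])/(p[k+s]-p[k])
        lo=f(i+1,-1);hi=f(j-1,1);return lo,hi
    rows=[]
    for r in np.arange(.014,.046,.002):
        lo,hi=edges(r,.005,100);rows.append((r*1e3,lo,hi,(lo+hi)/2,np.deg2rad(hi-lo)*r*1e3))
    for r in (.049,.051,.053):
        lo,hi=edges(r,.012,125);rows.append((r*1e3,lo,hi,(lo+hi)/2,np.deg2rad(hi-lo)*r*1e3))
    print(np.round(rows,2))
E
python3 - <<'E'
from h import *
meas('w13',82)
from fine import fine
fine('w13')
E
```

```text
28.75 [0.46953243 0.18468447 0.23799967 0.000736  ]
[-1.37968445  0.85995483] 106 (164.97682189941406, 167.77317810058594) (165.22708129882812, 168.11407470703125)
ring zero (np.float64(82.6237644151565), np.float64(35.75), np.float64(5.0))
plate zero (np.float64(83.29868578255675), np.float64(39.666666666666664), np.float64(9.0))
ptr (np.float64(82.16426927502877), np.float64(54.0), np.float64(8.0))
ptr (np.float64(84.359375), np.float64(93.5), np.float64(5.0))
ptr tip (np.float64(83.05292702485966), np.float64(41.0), np.float64(8.5))
w13 [-0.61624146  1.77859497] 98 (163.78369140625, 170.9205780029297) (165.22708129882812, 168.11407470703125)
[[ 14.    62.     -inf   -inf   -inf]
 [ 16.      inf   -inf    nan   -inf]
 [ 18.   115.5    -inf   -inf   -inf]
 [ 20.   105.5  105.5  105.5    0.  ]
 [ 22.    78.72  89.9   84.31   4.29]
 [ 24.    78.86  89.22  84.04   4.34]
 [ 26.    79.48  88.75  84.11   4.21]
 [ 28.    79.35  88.15  83.75   4.3 ]
 [ 30.    79.59  87.71  83.65   4.25]
 [ 32.    79.81  89.02  84.42   5.14]
 [ 34.    79.81  88.83  84.32   5.35]
 [ 36.    80.15  88.53  84.34   5.27]
 [ 38.    80.16  88.17  84.17   5.31]
 [ 40.    80.17  88.07  84.12   5.51]
 [ 42.    80.39  87.6   84.     5.28]
 [ 44.    80.63  87.48  84.05   5.26]
 [ 49.    80.58  86.53  83.56   5.09]
 [ 51.    80.65  86.26  83.46   4.99]
 [ 53.    80.8   86.1   83.45   4.91]]fine.py:13: RuntimeWarning: divide by zero encountered in scalar divide
  f=lambda k,s:a[k]+.5*s*(lv-p[k])/(p[k+s]-p[k])
fine.py:17: RuntimeWarning: invalid value encountered in scalar add
  lo,hi=edges(r,.005,100);rows.append((r*1e3,lo,hi,(lo+hi)/2,np.deg2rad(hi-lo)*r*1e3))
```

The zero bar is about 1° past the pointer. I'll repeat the same small anticlockwise nudge on lug_b, taken 1° further.

send_rows --pt "0 0 32 0" --pt "16 -6 0 0.064" --pt "16 -6 0 0.064" --pt "16 -5.3 0 0.063" --pt "0 0 0 0"

```text
clock: 29.3
ee_pos: [0.5189, 0.1671, 0.2694]
orientation: [-0.095, 0.995, 0.0, 0.001]
ft_force: [-0.5, 0.7, 0.2]
gripper_width: 0.0
grasp_force: 0.0
```

send_rows --pt "0 0 0 0" --pt "0 0 -40 0" --pt "0 0 -40 0" --pt "0 0 -12 0" --pt "0 0 -7 0"

```text
clock: 29.8
ee_pos: [0.5166, 0.1678, 0.1697]
orientation: [-0.096, 0.995, -0.0, -0.001]
ft_force: [0.5, 0.3, 0.2]
gripper_width: 0.0001
grasp_force: 0.0
```

send_rows --pt "0 0 0 0" --pt "0 0 0 0" --pt "-1.6 -0.3 -0.4 0" --pt "-1.7 -0.4 -0.5 0" --pt "-1.8 -0.3 -0.5 0"

```text
clock: 30.3
ee_pos: [0.5124, 0.1666, 0.1697]
orientation: [-0.096, 0.995, 0.0, 0.001]
ft_force: [0.2, 0.1, 0.4]
gripper_width: 0.0001
grasp_force: 0.0
```

send_rows --pt "-1.9 -0.4 -0.5 0" --pt "-0.9 0.1 -0.2 0.017" --pt "-0.9 0 -0.3 0.018" --pt "0 0 0 0" --pt "0 0 0 0"

```text
clock: 30.8
ee_pos: [0.5091, 0.1664, 0.1683]
orientation: [-0.113, 0.994, 0.0, 0.0]
ft_force: [1.4, -0.3, 1.2]
gripper_width: 0.0
grasp_force: 0.6
```

send_rows --pt "-0.5 0 -0.1 0.01" --pt "0 0 0 0" --pt "0 0 0 0"

```text
clock: 31.1
ee_pos: [0.5086, 0.1665, 0.1681]
orientation: [-0.118, 0.993, 0.0, 0.001]
ft_force: [1.5, -0.2, 1.3]
gripper_width: 0.0
grasp_force: 1.2
```

send_rows --pt "-0.7 0 -0.1 0.01" --pt "0 0 0 0" --pt "0 0 0 0"

```text
clock: 31.4
ee_pos: [0.5075, 0.1664, 0.1678]
orientation: [-0.123, 0.992, 0.0, 0.0]
ft_force: [2.3, 1.1, 1.5]
gripper_width: 0.0003
grasp_force: 1.2
```

send_rows --pt "3 0.5 0.8 0" --pt "0 0 25 0" --pt "0 0 45 0" --pt "0 0 30 0" --pt "0 0 0 0"

```text
clock: 31.9
ee_pos: [0.5118, 0.1673, 0.2727]
orientation: [-0.123, 0.992, 0.001, 0.003]
ft_force: [0.1, 0.0, 0.3]
gripper_width: 0.0002
grasp_force: 0.0
```

send_rows --pt "-14 6 -10 -0.083" --pt "-14 6 -10 -0.082" --pt "-14 5.5 -10 -0.082" --pt "0 0 0 0" --pt "0 0 0 0"

```text
clock: 32.4
ee_pos: [0.4683, 0.1842, 0.2381]
orientation: [-0.001, 1.0, -0.0, -0.001]
ft_force: [0.8, -0.1, -0.9]
gripper_width: 0.0002
grasp_force: 0.0
```

send_rows --pt "0 0 0 0" --pt "0 0 0 0" --pt "0 0 0 0" --pt "0 0 0 0" --pt "0 0 0 0"

```text
clock: 32.9
ee_pos: [0.4686, 0.1843, 0.2387]
orientation: [-0.0, 1.0, 0.0, 0.0]
ft_force: [-1.1, 0.5, -0.1]
gripper_width: -0.0002
grasp_force: 0.0
```

```bash
python3 - 2>/dev/null <<'E'
from h import *
meas('w14',82)
from fine import fine
fine('w14')
E
```

```text
32.9 [4.68637531e-01 1.84286318e-01 2.38707864e-01 1.54052873e-04]
[-1.11883545  1.17922974] 102 (163.8726806640625, 168.50794982910156) (164.59051513671875, 167.42955017089844)
ring zero (np.float64(81.12661758143686), np.float64(35.25), np.float64(5.0))
plate zero (np.float64(81.67315885575168), np.float64(39.0), np.float64(8.5))
ptr (np.float64(82.7289260969977), np.float64(54.333333333333336), np.float64(8.5))
ptr (np.float64(83.8265306122449), np.float64(91.5), np.float64(7.5))
ptr tip (np.float64(81.83307024467246), np.float64(40.5), np.float64(8.5))
w14 [-1.80747986  0.27886963] 104 (164.2874755859375, 165.7334442138672) (164.59051513671875, 167.42955017089844)
[[14.     inf  -inf   nan  -inf]
 [16.   40.5   -inf  -inf  -inf]
 [18.     inf  -inf   nan  -inf]
 [20.   85.5  83.75 84.62 -0.61]
 [22.   75.57 86.71 81.14  4.28]
 [24.   75.93 86.25 81.09  4.32]
 [26.   76.69 85.86 81.27  4.16]
 [28.   77.   85.66 81.33  4.23]
 [30.   77.07 85.29 81.18  4.31]
 [32.   75.78 85.16 80.47  5.24]
 [34.   76.24 85.04 80.64  5.22]
 [36.   76.37 84.91 80.64  5.37]
 [38.   76.83 84.82 80.83  5.3 ]
 [40.   76.91 84.62 80.76  5.38]
 [42.   77.02 84.48 80.75  5.47]
 [44.   77.36 84.05 80.7   5.13]
 [49.   77.43 83.29 80.36  5.01]
 [51.   77.48 83.22 80.35  5.11]
 [53.   77.67 83.13 80.4   5.05]]
```

Zero bar and pointer now agree within about 0.7°. I'll check numerically that the jar stands as placed, then hand in.

Run:
```python
from h import *
t=cams.capture("top")[:,:,::-1].copy();o=cv2.imread("pics/top5.png");hs=cv2.cvtColor(t,cv2.COLOR_BGR2HSV)
e=cv2.fitEllipse(blob((hs[...,0]>98)&(hs[...,0]<125)&(hs[...,1]>120),(327,160),25));print(e,ray("top",e[0],.159))
z=cv2.imread("pics/top0.png")
for n,(u,v) in dict(petri=(419,182),bottle=(216,164),beaker=(203,258)).items():
    sl=np.s_[v-22:v+22,u-22:u+22];print(n,np.abs(t[sl].astype(int)-z[sl]).mean())
from cell import workorder
if abs(e[0][0]-327)<2: print(workorder.sign_off())
```

```text
((326.9988708496094, 157.52491760253906), (32.469547271728516, 33.45512390136719), 175.88978576660156) [0.65982495 0.12683064 0.159     ]
petri 6.083505509641873
bottle 5.487775482093664
beaker 5.643078512396694
the job is handed in; nothing more can be done
None
```

The job is handed in: the jar stands upright within a few millimetres of the pan's middle, the bezel's zero mark is about 0.7° from the pointer, and the beaker, petri dish and small bottle look undisturbed in the top camera.

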